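# Rotate the entry-ledge things to their own trays

### The arm

A 6-joint arm with a two-finger parallel gripper is mounted at the origin on the work surface. World frame = base frame: x ahead of the robot, y to its left, z up, the work surface at z = 0. Lengths are in m, angles in rad, forces in N, time in s.
With the tool pointing down it reaches from about 0.3 to 0.775 m from the base axis. Payload 14.6 kg.
Tool frame: the origin (TCP) lies midway between the tips of the shut fingers; the grasp point (between the pads) lies 19 mm behind it; x points along the fingers, z is the direction in which the jaws open and shut, and the axes are right-handed (so a half turn about x gives the same grasp; the last joint's range is limited). The gripper opens to 94 mm and grips with 3 to 60 N. Pads are 16 mm wide; open, the fingers measure 119 mm over their backs; the gripper's body (75 mm by 177 mm) begins 78 mm behind the grasp point.
Start: joints at [-1.286, 0.3, 1.521, -0, 1.321, -0.067], TCP at [0.19, -0.516, 0.205] pointing down, gripper open.
Joint ranges: [-3.03, 3.03], [-0.79, 2.21], [0.23, 2.52], [-1.04, 4.18], [0, 3.07], [-2.55, 2.55]. Speed limits (rad/s): [2.22, 2.22, 2.57, 3.14, 3.14, 3.14].

### API

Orientations are given as a unit quaternion [x, y, z, w].
In Python, from station import manip gives the robot as it stands.
- The arm moves only by the shell command python3 -m pendant 'ROWS' [OPENING]. ROWS is JSON, a list of rows, each a list of 2 entries, a list of its own where there are three numbers: the shift along the tool's x, y, z in m, then the turn, a rotation vector about the tool's x, y, z in rad. A call has 1 to 20 rows; each row shifts and turns the pose as measured when the row begins, along the tool's axes as they then stand; what a row does not reach is not made up. A row lasts 1/10 s, in which the tool goes at most 50 mm and 8.59 degrees, less where a joint would pass 70% of its speed; a pose out of reach is approached as far as the arm can. A call with a gripper value outside its range is refused whole. OPENING is the opening, from -1 (shut) to 1 (fully open), so that 0 is half open, set as the call begins (- or left out, the last holds). The fingers move at their own pace and stop on an object; the grip force is fixed at half the most. Time passes only in rows, so rows that do not move let the fingers close. It gives the time, the measured TCP pose, the force and the opening at its end, in the units of the state.
- manip.get_state(): the state, without advancing time (a new reading comes with each control period).
- manip.capture(name): name is "scene" or "top" or "wrist"; returns (picture, depth): 480x640x3 uint8, blue, green, red; 480x640 float32, m along the optical axis (not along the pixel's ray), 0 where there is no reading.
- manip.calibration(name): a dict with "K" (3x3 intrinsics, pixels), "R" (3x3) and "t" (3): a world point X has camera coordinates R X + t; the wrist camera has in their place "T_tool_cam" (4x4, takes a point from camera to tool coordinates, whose origin is the TCP and whose axes are the tool frame's). Camera axes: x right, y down, z forward; pixel columns grow to the right and rows downward; lengths in m; the calibration is good to about 2 mm. A picture is of the moment at which its call begins: read the wrist's pose just before it. calibration takes no time and is no camera call.
- manip.hand_in(): hands the job in, once; it reports no verdict.
The state is a dict: "time": time; "qpos": joint angles; "joint_vel": joint speeds; "joint_torque": joint torques, N m; "tool_pos": TCP position; "eef_rot": TCP orientation; "wrist_force": force on the tool from outside, world axes, zero at the start; "wrist_torque": the same for the moment, N m; "gripper_width": finger opening in m.
Only numpy, scipy, OpenCV 4.12 (cv2) and the standard library are available. Lean on these libraries where they do the work, as an engineer would, in place of code of your own. Each camera call takes 0.05 s, during which the arm holds its last target.

### The job

Three things on the ledge are each in the wrong place: put the remote lengthwise in the middle of the long walnut tray, the round coin tin in the middle of the square blue silicone tray, and the bottle opener flat in the middle of the round cork mat. First park one of the three (your choice) near the middle of the empty marble slab and let go of it there, so that the others can change over; the slab must be empty again at the end. Keep the coin tin upright and leave the bead dish and the glasses case where they are.

Things in the scene. Friction and masses are not known exactly. Their poses are not given: they have to be found in the camera images.
- remote_center (a point): Black plastic remote control, a flat bar 130 (its x) x 40 (y) x 22 mm high (z) with grey buttons on top, loose, 0.08 to 0.15 kg. Point: its centre, half-way up. Starts lying on the round mat; belongs in the long tray, its length along the tray's length (either way round).
- opener_center (a point): Chrome bottle opener lying flat, loose, 0.08 to 0.16 kg, 103 mm long along its x: bar handle 18 mm wide (y), 14 mm high (z), and a ring head 40 mm across, 11 mm high, at its +x end. Point: half-way up the handle, 50 mm from its free end (-x), at the balance point; the ring widens from 15 mm beyond it. Starts in the square tray; belongs on the round mat, in any direction.
- tin_center (a point): Round lidded aluminium coin tin, 56 mm diameter, 32 mm high, standing upright, loose, 0.11 to 0.21 kg. Point: its centre, half-way up; z up. Starts in the long tray; belongs in the square tray.
- long_tray: Long walnut tray, fixed, outside 172 (x) x 84 mm (y); floor 4 mm above the ledge, rim 5 mm thick and 9 mm above the ledge. Origin: centre of its underside, on the ledge; x along its length. Place of the remote.
- square_tray: Square blue silicone tray, fixed, outside 130 x 130 mm; floor 4 mm above the ledge, rim 4 mm thick and 8 mm above the ledge. Origin: centre of its underside, on the ledge; axes along its sides. Place of the coin tin.
- round_mat: Round cork mat, fixed, 150 mm diameter, flat, 5 mm thick. Origin: centre of its underside, on the ledge. Place of the bottle opener.
- slab: Rectangular white marble slab, fixed, empty at the start, flat, 150 (x) x 95 (y) x 8 mm thick, no rim. Origin: centre of its underside, on the ledge; x along its length. The free spot.
- bead_dish_center (a point): Small round green glass dish of beads, loose, 72 mm diameter, 26 mm high; point: its centre, half-way up. Not to be moved.
- glasses_case_center (a point): Grey fabric-covered hard glasses case, loose, 155 (x) x 58 (y) x 40 mm high; point: its centre, half-way up. Not to be moved.
Things that resemble listed ones, but are neither listed nor needed, are in the scene too. Of the things that look like the part that bears remote_center, the middle-sized one is meant.

How it is judged:
By the outcome, as a careful person would: the job done as asked, in the order asked, and still so for the second after the job is handed in, with the robot touching nothing.
It also fails if it takes over 128 s, if anything falls off the work surface, if the arm or the gripper's body presses on something with over 40 N, if the wrist force passes 120 N, or if a joint passes its speed limit or range.

## Working session

There is one attempt and no reset: what is moved stays moved. The work goes in short steps, Python scripts to look and compute and a shell command to move; the robot and the scene stay as the last step left them, time stands still between calls to the robot, and variables do not carry over. Pictures are saved under pics/ and viewed, and the job is handed in when it is done.

```bash
ls; mkdir -p pics
python3 - <<'E'
from station import manip
import cv2
for n in ("scene","top"):
    p,d=manip.capture(n); cv2.imwrite(f"pics/{n}0.png",p)
    import numpy as np
    np.save(f"pics/{n}0d.npy",d)
    c=manip.calibration(n); print(n,c)
print(manip.calibration("wrist"))
print(manip.get_state())
E
```

```text
pics
scene {'K': array([[573.00027025,   0.        , 322.8935761 ],
       [  0.        , 573.00027025, 230.82470787],
       [  0.        ,   0.        ,   1.        ]]), 'R': array([[-0.09439047,  0.99550812,  0.00734952],
       [ 0.76236229,  0.07702817, -0.64254992],
       [-0.64022979, -0.0550476 , -0.76620857]]), 't': array([ 0.06100322, -0.31127826,  1.67515372])}
top {'K': array([[466.6156258 ,   0.        , 319.72468304],
       [  0.        , 466.6156258 , 244.10829433],
       [  0.        ,   0.        ,   1.        ]]), 'R': array([[-0.02200816, -0.99916316, -0.03447644],
       [-0.98691637,  0.02722193, -0.15891833],
       [ 0.15972386,  0.03052786, -0.98668959]]), 't': array([0.02612369, 0.47452598, 0.96367154])}
{'K': array([[415.04859487,   0.        , 313.94567772],
       [  0.        , 415.04859487, 235.23667349],
       [  0.        ,   0.        ,   1.        ]]), 'T_tool_cam': array([[ 5.47058081e-04, -2.75121004e-01,  9.61409452e-01,
        -1.78075823e-01],
       [-3.58684129e-04, -9.61409588e-01, -2.75120839e-01,
         8.02767099e-02],
       [ 9.99999786e-01, -1.94335233e-04, -6.24628422e-04,
        -3.94645788e-04],
       [ 0.00000000e+00,  0.00000000e+00,  0.00000000e+00,
         1.00000000e+00]])}
{'time': 0.1, 'qpos': array([-1.28563579e+00,  3.00376134e-01,  1.52152757e+00, -4.83478076e-06,
        1.32074763e+00, -6.66037077e-02]), 'joint_vel': array([-0.00061165,  0.00013704, -0.00225873, -0.00017274, -0.00013564,
        0.00023622]), 'joint_torque': array([ 3.88466506e-03, -5.32641149e+01, -3.53280830e+01,  7.10632140e-02,
        2.35742319e-02, -5.54909207e-05]), 'tool_pos': array([ 0.18942807, -0.51608118,  0.20496107]), 'eef_rot': array([ 0.40503046,  0.5800678 , -0.40456459,  0.57948181]), 'wrist_force': array([-0.2556611 , -0.26195749, -0.39057972]), 'wrist_torque': array([ 0.034013  , -0.10084414, -0.00080741]), 'gripper_width': 0.09409489658656653}
```

View pics/scene0.png

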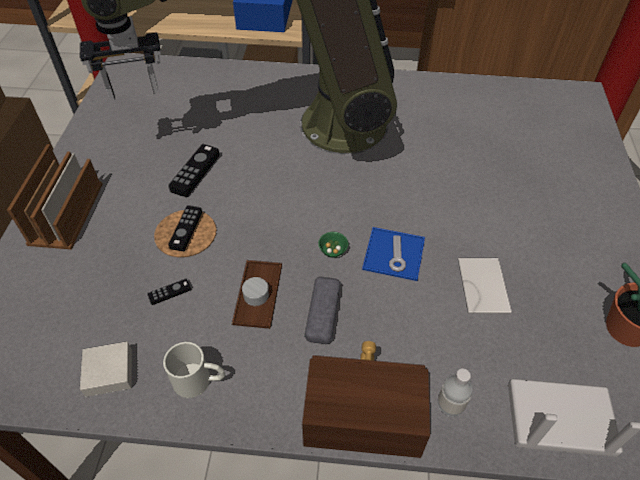

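View pics/top0.png

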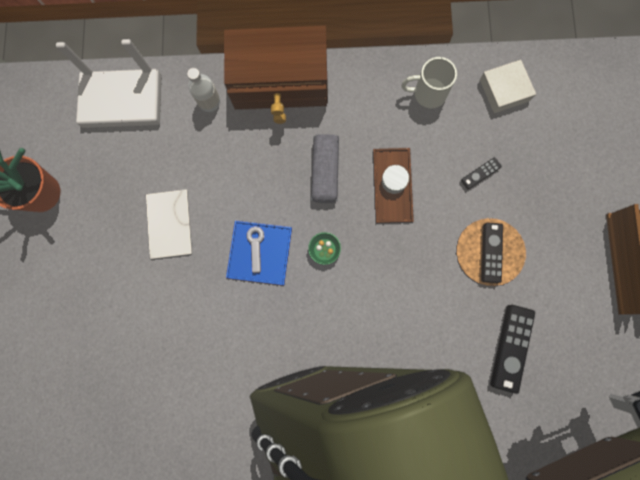

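```bash
cat > h.py <<'E'
from station import manip
import cv2, numpy as np
from scipy.spatial.transform import Rotation as Ro
def cal(n,st=None):
    c=manip.calibration(n)
    if n!="wrist": return c["K"],c["R"],c["t"]
    T=np.eye(4);T[:3,:3]=Ro.from_quat(st["eef_rot"]).as_matrix();T[:3,3]=st["tool_pos"]
    W=np.linalg.inv(T@c["T_tool_cam"]); return c["K"],W[:3,:3],W[:3,3]
def cast(C,uv,z):
    K,R,t=C; uv=np.atleast_2d(np.asarray(uv,float))
    d=(np.linalg.inv(K)@np.c_[uv,np.ones(len(uv))].T).T@R
    o=-R.T@t; s=(z-o[2])/d[:,2]; return o+d*s[:,None]
def biggest(m,roi):
    x0,y0,x1,y1=roi; mm=np.zeros(m.shape,np.uint8); mm[y0:y1,x0:x1]=m[y0:y1,x0:x1].astype(np.uint8)*255
    cs,_=cv2.findContours(mm,cv2.RETR_EXTERNAL,cv2.CHAIN_APPROX_NONE)
    return max(cs,key=cv2.contourArea)[:,0,:]
def rect(C,c,z,name):
    P=cast(C,c,z)[:,:2]; (cx,cy),(w,h),a=cv2.minAreaRect((P*1000).astype(np.float32))
    if w<h: w,h,a=h,w,a+90
    a=(a+90)%180-90
    print(f"{name}: centre {cx:.1f} {cy:.1f} size {w:.1f} {h:.1f} long-axis {a:.1f} deg")
    return cx/1000,cy/1000,a
E
python3 - <<'E'
from h import *
p=cv2.imread("pics/top0.png"); hsv=cv2.cvtColor(p,cv2.COLOR_BGR2HSV); C=cal("top")
H,S,V=[hsv[...,i].astype(int) for i in range(3)]
rect(C,biggest((H>100)&(H<130)&(S>120),(215,205,305,300)),.008,"square")
rect(C,biggest((S>90)&((H<20)|(H>170)),(360,135,425,235)),.009,"long")
rect(C,biggest((S>75)&(H<25),(445,205,540,295)),.005,"mat")
rect(C,biggest((V>165),(135,180,202,270)),.008,"slab")
rect(C,biggest((V<70),(470,215,515,290)),.027,"remote")
rect(C,biggest((S<70)&(V>110),(240,220,275,280)),.018,"opener")
rect(C,biggest((S<60)&(V>110),(376,155,412,205)),.036,"tin")
rect(C,biggest((H>45)&(H<90)&(S>90),(300,225,350,275)),.026,"dish")
rect(C,biggest((V<115)&(S<60),(305,130,345,210)),.03,"case")
for n,(x,y,x1,y1) in {"a":(130,130,430,300),"b":(360,130,560,300)}.items():pass
cv2.imwrite("pics/z1.png",cv2.resize(p[130:300,130:340],None,fx=3.5,fy=3.5,interpolation=cv2.INTER_CUBIC))
cv2.imwrite("pics/z2.png",cv2.resize(p[130:300,340:550],None,fx=3.5,fy=3.5,interpolation=cv2.INTER_CUBIC))
E
```

```text
square: centre 465.6 150.9 size 128.6 128.1 long-axis -8.5 deg
long: centre 610.7 -151.5 size 170.1 82.1 long-axis -0.4 deg
mat: centre 453.9 -357.8 size 148.7 148.3 long-axis -29.7 deg
slab: centre 537.8 356.2 size 150.7 96.2 long-axis 5.4 deg
remote: centre 447.9 -350.0 size 125.1 39.8 long-axis -4.4 deg
opener: centre 471.7 157.7 size 102.5 35.6 long-axis -0.1 deg
tin: centre 618.7 -154.8 size 59.0 56.8 long-axis 88.1 deg
dish: centre 455.2 11.8 size 62.2 35.6 long-axis 60.4 deg
case: centre 639.0 1.7 size 170.9 61.1 long-axis -3.0 deg
```

View pics/z1.png

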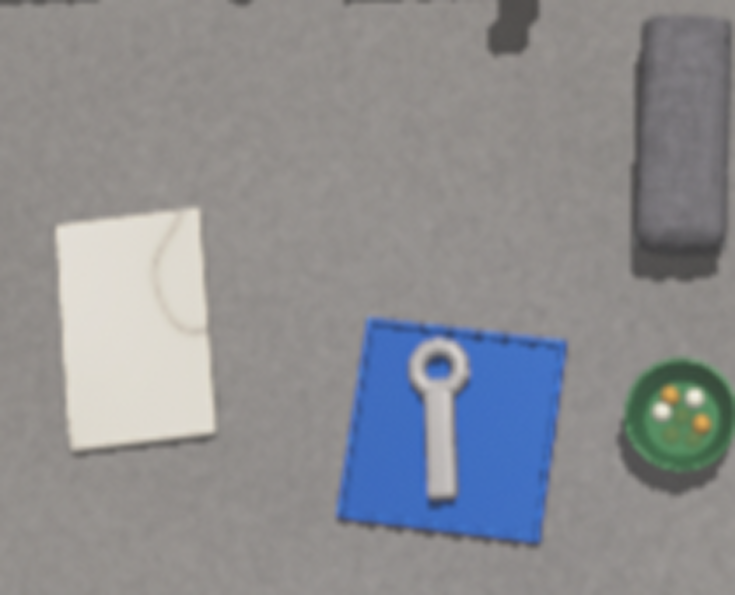

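View pics/z2.png

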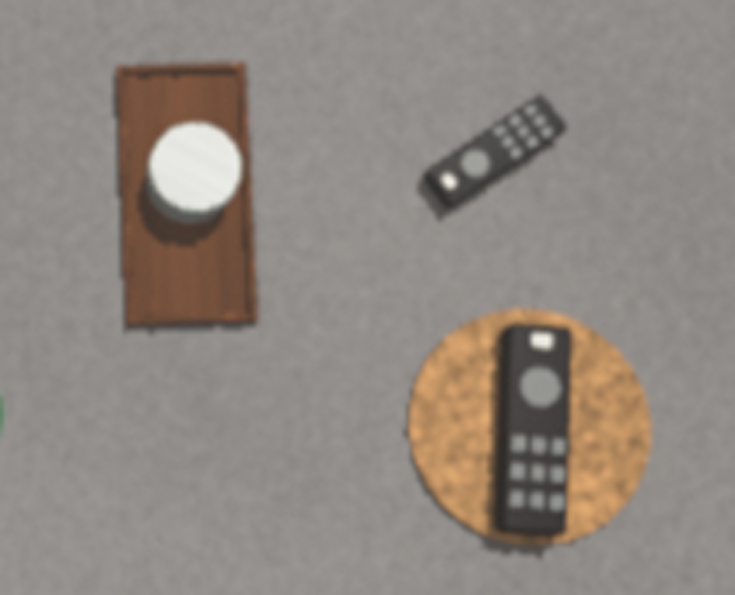

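Run:
```python
from h import *
st=manip.get_state(); R=Ro.from_quat(st["eef_rot"]).as_matrix(); print(R.round(3)); 
p=cv2.imread("pics/top0.png"); d=np.load("pics/top0d.npy"); C=cal("top");K,Rr,t=C
g=cv2.cvtColor(p,cv2.COLOR_BGR2HSV);H,S,V=[g[...,i].astype(int) for i in range(3)]
def xyz(m):
    v,u=np.where(m&(d>0)); z=d[v,u]; P=(np.linalg.inv(K)@np.c_[u,v,np.ones(len(u))].T)*z
    return (P.T-t)@Rr
def box(r): m=np.zeros(d.shape,bool); m[r[1]:r[3],r[0]:r[2]]=1; return m
def rep(n,X):
    x,y=X[:,0],X[:,1]; print(n,len(X),"c",(X.mean(0)*1000).round(1)," box",cv2.minAreaRect((X[:,:2]*1000).astype(np.float32)), "z95",np.percentile(X[:,2],[50,98]).round(4))
X=xyz(box((376,155,412,205))&(V>190)&(S<50));rep("tin",X)
X=xyz(box((470,215,515,290))&(V<75));rep("remote",X[X[:,2]>.018])
X=xyz(box((240,220,275,280))&(S<70)&(V>110));rep("opener",X)
h=X[X[:,0]<X[:,0].min()+.06]; a=np.polyfit(h[:,0],h[:,1],1); print("handle slope deg",np.degrees(np.arctan(a[0])))
for n,r in {"dish":(300,225,350,275),"case":(305,125,345,215),"mug":(400,50,460,110),"blk":(225,25,330,125)}.items():
    X=xyz(box(r)); rep(n,X[X[:,2]>.015])
```

```text
[[-0.     0.939  0.345]
 [ 0.001  0.345 -0.939]
 [-1.     0.    -0.001]]
tin 487 c [ 619.6 -154.8   35.8]  box ((624.887451171875, -156.2315673828125), (55.16421127319336, 65.38272094726562), 71.16473388671875) z95 [0.0364 0.0401]
remote 572 c [ 446.5 -350.4   26.4]  box ((447.9234313964844, -353.95654296875), (38.67136001586914, 125.9439926147461), 84.240478515625) z95 [0.0266 0.0306]
opener 554 c [487.6 155.4  12.9]  box ((481.1299743652344, 155.885498046875), (121.1229248046875, 77.3633804321289), 0.2291593849658966) z95 [0.0156 0.0208]
handle slope deg 2.322497222294083
dish 418 c [469.7   6.2  21.2]  box ((467.19268798828125, 5.794919967651367), (69.73892211914062, 68.83372497558594), 88.7902603149414) z95 [0.0204 0.029 ]
case 1762 c [ 6.437e+02 -2.000e-01  3.790e+01]  box ((647.5374145507812, 0.08283615112304688), (58.67495346069336, 152.36537170410156), 87.0010986328125) z95 [0.0389 0.0432]
mug 1450 c [ 829.1 -243.4   58.7]  box ((836.028076171875, -237.0668182373047), (101.98409271240234, 77.08621978759766), 61.56878662109375) z95 [0.0611 0.0919]
blk 8249 c [850.8  98.1  97.8]  box ((848.4551391601562, 99.9022216796875), (186.41873168945312, 220.0886993408203), 0.15573550760746002) z95 [0.109  0.1132]
```

```bash
python3 -m pendant '[[[0,0,0],[-0.15,0,0]],[[0,0,0],[-0.15,0,0]],[[0,0,0],[-0.15,0,0]],[[0,0,0],[-0.15,0,0]],[[0,0,0],[-0.15,0,0]],[[0,0,0],[-0.15,0,0]],[[0,0,0],[-0.15,0,0]],[[0,0,0],[-0.15,0,0]]]'
python3 - <<'E'
from h import *
st=manip.get_state(); R=Ro.from_quat(st["eef_rot"]).as_matrix(); print(R.round(3),st["tool_pos"],st["time"],st["qpos"].round(2))
E
```

```text
time: 0.9
tool_pos: [0.1891, -0.5148, 0.2021]
eef_rot: [0.007, 0.708, -0.002, 0.706]
wrist_force: [0.4, 0.3, 0.2]
gripper_width: 0.0939
[[-0.002  0.013  1.   ]
 [ 0.006  1.    -0.013]
 [-1.     0.006 -0.002]] [ 0.1891049  -0.51484379  0.20208984] 0.9 [-1.29  0.3   1.52  0.    1.32 -1.27]
```

```bash
python3 -m pendant '[[[0,0.04,0.046],[0,0,0]],[[0,0.04,0.046],[0,0,0]],[[0,0.04,0.046],[0,0,0]],[[0,0.04,0.046],[0,0,0]],[[0,0.04,0.046],[0,0,0]],[[0,0.04,0.046],[0,0,0]],[[0,0.04,0.046],[0,0,0]],[[0,0.04,0.046],[0,0,0]],[[0,0.04,0.046],[0,0,0]],[[0,0,0],[0,0,0]],[[0,0,0],[0,0,0]]]'
python3 - <<'E'
from h import *
st=manip.get_state(); p,d=manip.capture("wrist"); cv2.imwrite("pics/w1.png",p); np.savez("pics/w1.npz",d=d,pos=st["tool_pos"],rot=st["eef_rot"])
print(st["tool_pos"],Ro.from_quat(st["eef_rot"]).as_matrix().round(3),st["time"],st["qpos"].round(2))
E
```

```text
time: 2.0
tool_pos: [0.5342, -0.215, 0.2]
eef_rot: [0.006, 0.709, 0.002, 0.705]
wrist_force: [-0.3, 0.2, -0.3]
gripper_width: 0.0937
[ 0.53416448 -0.21503797  0.19999   ] [[-0.006  0.006  1.   ]
 [ 0.011  1.    -0.006]
 [-1.     0.011 -0.006]] 2.0 [-0.45  0.37  1.44  0.01  1.34 -0.45]
```

View pics/w1.png

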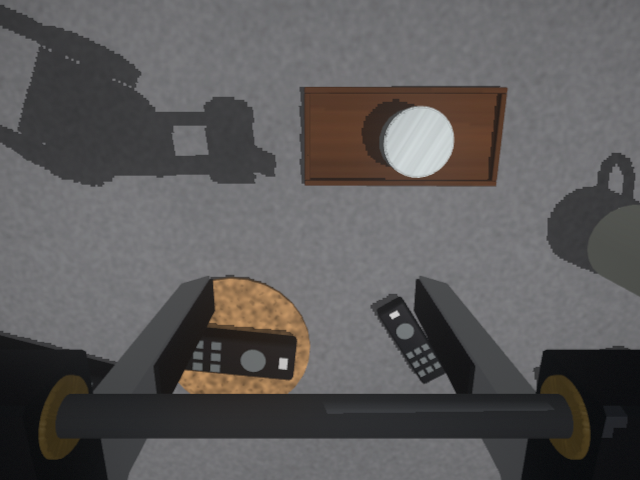

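Run:
```python
from h import *
f=np.load("pics/w1.npz"); C=cal("wrist",{"tool_pos":f["pos"],"eef_rot":f["rot"]})
p=cv2.imread("pics/w1.png"); g=cv2.cvtColor(p,cv2.COLOR_BGR2HSV);H,S,V=[g[...,i].astype(int) for i in range(3)]
c=biggest((S>90)&((H<20)|(H>170)),(290,75,520,200)); rect(C,c,.009,"long")
c=biggest((V>150)&(S<60),(340,90,480,190)); rect(C,c,.036,"tin")
P=cast(C,c,.036)*1000; print(cv2.minEnclosingCircle(P[:,:2].astype(np.float32)))
hull=cv2.convexHull(c)
```

```text
long: centre 610.1 -150.0 size 169.6 82.6 long-axis -0.6 deg
tin: centre 617.6 -153.1 size 55.8 55.5 long-axis -25.5 deg
((617.4963989257812, -153.219970703125), 28.15669059753418)
```

```bash
python3 -m pendant '[[[0,0.037,0.048],[0,-0.006,-0.011]],[[0,0.030,0.04],[0,0,0]],[[0,0,0],[0,0,0]]]'
cat > s.py <<'E'
from h import *
import sys
st=manip.get_state();R=Ro.from_quat(st["eef_rot"]).as_matrix()
print("R",R.round(3).tolist(),"F",st["wrist_force"].round(1),"w",round(st["gripper_width"],4),"q",st["qpos"].round(2),"t",st["time"], "pos",(st["tool_pos"]*1000).round(1), "jaw yaw",np.degrees(np.arctan2(R[1,2],R[0,2])).round(2))
if len(sys.argv)>3:
    D=np.array([float(a) for a in sys.argv[1:4]])-st["tool_pos"]; print("tool shift mm",(R.T@D*1000).round(1))
    # level rotation
    v=np.cross(R[:,0],[0,0,-1]); print("level rotvec (tool)",(R.T@v).round(4))
E
python3 s.py .6175 -.153 .01
```

```text
time: 2.35
tool_pos: [0.6137, -0.1581, 0.2003]
eef_rot: [0.005, 0.707, -0.005, 0.707]
wrist_force: [-1.5, -0.2, 0.1]
gripper_width: 0.094
R [[-0.001, 0.014, 1.0], [-0.001, 1.0, -0.014], [-1.0, -0.001, -0.001]] F [-1.5 -0.2  0.1] w 0.094 q [-0.31  0.49  1.27 -0.    1.38 -0.3 ] t 2.35 pos [ 613.7 -158.1  200.3] jaw yaw -0.79
tool shift mm [190.3   5.3   3.8]
level rotvec (tool) [ 0.     -0.0005  0.0009]
```

```bash
python3 -m pendant '[[[0.03,0.005,0.004],[0,0,0]],[[0.045,0,0],[0,0,0]],[[0.045,0,0],[0,0,0]],[[0.04,0,0],[0,0,0]],[[0,0,0],[0,0,0]]]'
python3 s.py .6175 -.153 .01
```

```text
time: 2.85
tool_pos: [0.6148, -0.1603, 0.0372]
eef_rot: [0.006, 0.706, -0.008, 0.708]
wrist_force: [-0.5, 0.5, 0.2]
gripper_width: 0.0938
R [[0.002, 0.02, 1.0], [-0.003, 1.0, -0.02], [-1.0, -0.003, 0.002]] F [-0.5  0.5  0.2] w 0.0938 q [-0.31  0.66  1.41 -0.    1.07 -0.29] t 2.85 pos [ 614.8 -160.3   37.2] jaw yaw -1.17
tool shift mm [27.2  7.5  2.5]
level rotvec (tool) [0.     0.0019 0.0026]
```

```bash
python3 -m pendant '[[[0,0.008,0.0025],[0,0,0]],[[0.014,0,0],[0,0,0]],[[0.012,0,0],[0,0,0]],[[0,0,0],[0,0,0]]]'
python3 s.py .6175 -.153 .01
```

```text
time: 3.25
tool_pos: [0.6193, -0.1549, 0.0159]
eef_rot: [0.007, 0.704, -0.01, 0.71]
wrist_force: [0.2, 0.4, 0.5]
gripper_width: 0.0936
R [[0.009, 0.023, 1.0], [-0.005, 1.0, -0.023], [-1.0, -0.005, 0.009]] F [0.2 0.4 0.5] w 0.0936 q [-0.3   0.69  1.41 -0.    1.03 -0.28] t 3.25 pos [ 619.3 -154.9   15.9] jaw yaw -1.33
tool shift mm [ 5.9  1.9 -1.9]
level rotvec (tool) [0.     0.009  0.0047]
```

```bash
python3 -m pendant '[[[0.006,0.002,-0.002],[-0.02,0.009,0.005]],[[0,0,0],[0,0,0]]]'
python3 s.py .6175 -.153 .01;  python3 -m pendant '[[[0,0,0],[0,0,0]],[[0,0,0],[0,0,0]],[[0,0,0],[0,0,0]],[[0,0,0],[0,0,0]],[[0,0,0],[0,0,0]],[[0,0,0],[0,0,0]],[[0,0,0],[0,0,0]],[[0,0,0],[0,0,0]]]' -1;python3 s.py .6175 -.153 .01
```

```text
time: 3.45
tool_pos: [0.6178, -0.1529, 0.0106]
eef_rot: [0.001, 0.707, -0.0, 0.707]
wrist_force: [-0.4, 0.6, 0.4]
gripper_width: 0.0944
R [[0.001, 0.001, 1.0], [0.0, 1.0, -0.001], [-1.0, 0.0, 0.001]] F [-0.4  0.6  0.4] w 0.0944 q [-0.3   0.7   1.41  0.    1.03 -0.3 ] t 3.45 pos [ 617.8 -152.9   10.6] jaw yaw -0.07
tool shift mm [ 0.6 -0.1 -0.3]
level rotvec (tool) [ 0.      0.0007 -0.0002]
time: 4.25
tool_pos: [0.6184, -0.1531, 0.0118]
eef_rot: [0.0, 0.706, -0.001, 0.708]
wrist_force: [-0.1, 0.4, -0.4]
gripper_width: 0.0558
R [[0.002, 0.001, 1.0], [-0.0, 1.0, -0.001], [-1.0, -0.0, 0.002]] F [-0.1  0.4 -0.4] w 0.0558 q [-0.3   0.7   1.41  0.    1.03 -0.3 ] t 4.25 pos [ 618.4 -153.1   11.8] jaw yaw -0.06
tool shift mm [ 1.8  0.1 -0.9]
level rotvec (tool) [0.     0.0025 0.0004]
```

```bash
python3 -m pendant '[[[-0.02,0,0],[0,0,0]],[[-0.035,0,0],[0,0,0]],[[-0.045,0,0],[0,0,0]],[[-0.03,0,0],[0,0,0]],[[0,0.03,-0.004],[0,0,0]],[[0,0.04,-0.006],[0,0,0]],[[0,0.045,-0.008],[0,0,0]],[[0,0.045,-0.008],[0,0,0]],[[0,0.045,-0.008],[0,0,0]],[[0,0.045,-0.008],[0,0,0]],[[0,0.045,-0.008],[0,0,0]],[[0,0.045,-0.008],[0,0,0]],[[0,0.045,-0.008],[0,0,0]],[[0,0.045,-0.008],[0,0,0]],[[0,0.04,-0.006],[0,0,0]],[[0,0.02,-0.003],[0,0,0]],[[0,0,0],[0,0,0]]]'
python3 s.py .538 .356 .016
```

```text
time: 5.95
tool_pos: [0.53, 0.3556, 0.1454]
eef_rot: [0.002, 0.707, -0.001, 0.707]
wrist_force: [0.9, -1.1, -0.9]
gripper_width: 0.0557
R [[-0.001, 0.004, 1.0], [0.0, 1.0, -0.004], [-1.0, 0.0, -0.001]] F [ 0.9 -1.1 -0.9] w 0.0557 q [0.53 0.55 1.32 0.   1.28 0.54] t 5.95 pos [530.  355.6 145.4] jaw yaw -0.24
tool shift mm [129.4   0.4   8.1]
level rotvec (tool) [ 0.     -0.0006 -0.0004]
```

```bash
python3 -m pendant '[[[0.03,0,0.008],[0,0,0]],[[0.04,0,0],[0,0,0]],[[0.03,0,0],[0,0,0]],[[0.015,0,0],[0,0,0]],[[0,0,0],[0,0,0]]]'
python3 s.py .538 .356 .016
```

```text
time: 6.45
tool_pos: [0.5394, 0.3532, 0.0277]
eef_rot: [0.002, 0.707, -0.001, 0.708]
wrist_force: [-0.1, 0.3, -0.7]
gripper_width: 0.0555
R [[0.001, 0.005, 1.0], [0.001, 1.0, -0.005], [-1.0, 0.001, 0.001]] F [-0.1  0.3 -0.7] w 0.0555 q [0.52 0.69 1.38 0.   1.07 0.53] t 6.45 pos [539.4 353.2  27.7] jaw yaw -0.27
tool shift mm [11.7  2.8 -1.4]
level rotvec (tool) [ 0.      0.0013 -0.0008]
```

```bash
python3 -m pendant '[[[0.008,0.003,-0.001],[0,0,0]],[[0.003,0,0],[0,0,0]],[[0.001,0,0],[0,0,0]],[[0,0,0],[0,0,0]]]'
python3 s.py .538 .356 .016
```

```text
time: 6.85
tool_pos: [0.5404, 0.3567, 0.0192]
eef_rot: [0.003, 0.705, -0.001, 0.709]
wrist_force: [0.4, -0.3, -2.1]
gripper_width: 0.0554
R [[0.006, 0.006, 1.0], [0.004, 1.0, -0.006], [-1.0, 0.004, 0.006]] F [ 0.4 -0.3 -2.1] w 0.0554 q [0.53 0.7  1.38 0.   1.05 0.53] t 6.85 pos [540.4 356.7  19.2] jaw yaw -0.32
tool shift mm [ 3.2 -0.7 -2.4]
level rotvec (tool) [ 0.      0.006  -0.0036]
```

```bash
python3 -m pendant '[[[0.002,0,-0.001],[0,0.006,-0.0036]],[[0.002,0,0],[0,0,0]],[[0,0,0],[0,0,0]]]'
python3 s.py .538 .356 .016
```

```text
time: 7.15
tool_pos: [0.5399, 0.3572, 0.0164]
eef_rot: [0.002, 0.707, -0.002, 0.708]
wrist_force: [-0.5, 0.2, -0.9]
gripper_width: 0.0556
R [[0.001, 0.005, 1.0], [0.001, 1.0, -0.005], [-1.0, 0.001, 0.001]] F [-0.5  0.2 -0.9] w 0.0556 q [ 0.53  0.71  1.38 -0.    1.05  0.53] t 7.15 pos [539.9 357.2  16.4] jaw yaw -0.31
tool shift mm [ 0.4 -1.2 -1.9]
level rotvec (tool) [ 0.      0.0014 -0.0008]
```

```bash
python3 -m pendant '[[[0.0012,0,0],[0,0,0]],[[0,0,0],[0,0,0]]]'; python3 -m pendant '[[[0,0,0],[0,0,0]],[[0,0,0],[0,0,0]],[[0,0,0],[0,0,0]],[[0,0,0],[0,0,0]],[[0,0,0],[0,0,0]],[[0,0,0],[0,0,0]]]' 1
python3 s.py .538 .356 .016
```

```text
time: 7.35
tool_pos: [0.5401, 0.3574, 0.0159]
eef_rot: [0.002, 0.706, -0.001, 0.708]
wrist_force: [-0.7, 0.1, -0.4]
gripper_width: 0.0556
time: 7.95
tool_pos: [0.5403, 0.3574, 0.016]
eef_rot: [0.002, 0.706, -0.001, 0.708]
wrist_force: [-0.3, 0.9, 0.5]
gripper_width: 0.0939
R [[0.003, 0.005, 1.0], [0.001, 1.0, -0.005], [-1.0, 0.001, 0.003]] F [-0.3  0.9  0.5] w 0.0939 q [ 0.53  0.71  1.38 -0.    1.05  0.53] t 7.95 pos [540.3 357.4  16. ] jaw yaw -0.3
tool shift mm [-0.  -1.5 -2.3]
level rotvec (tool) [ 0.      0.0026 -0.0015]
```

```bash
python3 -m pendant '[[[-0.02,0,0],[0,0,0]],[[-0.04,0,0],[0,0,0]],[[-0.045,0,0],[0,0,0]],[[-0.045,0,0],[0,0,0]],[[-0.03,-0.02,-0.007],[0,0,0]],[[0,-0.045,-0.013],[0,0,0]],[[0,-0.045,-0.013],[0,0,0]],[[0,-0.045,-0.013],[0,0,0]],[[0,-0.045,-0.013],[0,0,0]],[[0,-0.045,-0.013],[0,0,0]],[[0,-0.02,-0.008],[0,0,0]],[[0,0,0],[0,0,0]],[[0,0,0],[0,0,0]]]'
python3 - <<'E'
from h import *
st=manip.get_state(); p,d=manip.capture("wrist"); cv2.imwrite("pics/w2.png",p); np.savez("pics/w2.npz",d=d,pos=st["tool_pos"],rot=st["eef_rot"])
E
python3 s.py .448 -.35 .2
```

```text
time: 9.25
tool_pos: [0.4542, 0.0837, 0.2031]
eef_rot: [0.002, 0.705, -0.001, 0.709]
wrist_force: [0.3, 0.2, -0.9]
gripper_width: 0.094
R [[0.006, 0.004, 1.0], [0.0, 1.0, -0.004], [-1.0, 0.0, 0.006]] F [-0.3 -0.6  0.2] w 0.0939 q [ 0.1   0.1   1.77 -0.    1.27  0.11] t 9.3 pos [454.2  84.  203.1] jaw yaw -0.21
tool shift mm [   2.9 -434.    -4.7]
level rotvec (tool) [ 0.      0.0055 -0.0003]
```

View pics/w2.png

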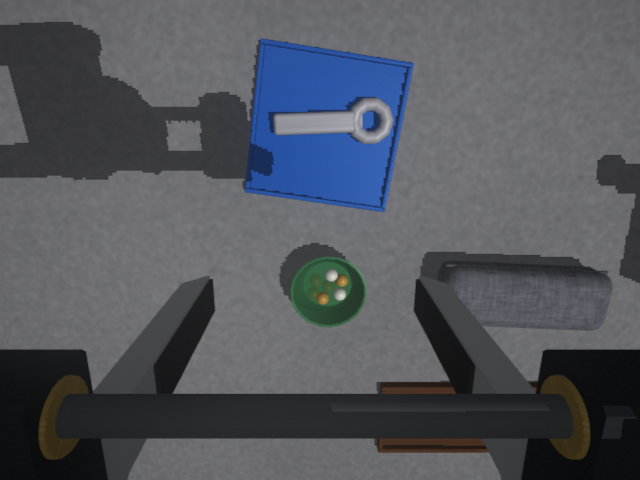

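```bash
python3 - <<'E'
from h import *
f=np.load("pics/w2.npz"); C=cal("wrist",{"tool_pos":f["pos"],"eef_rot":f["rot"]})
p=cv2.imread("pics/w2.png"); g=cv2.cvtColor(p,cv2.COLOR_BGR2HSV);H,S,V=[g[...,i].astype(int) for i in range(3)]
c=biggest((S>100)&(H<130)&(H>95),(235,30,425,220)); rect(C,c,.008,"square")
m=(V>130)&(S<70)
c=biggest(m,(255,90,400,150)); rect(C,c,.016,"opener")
hc=c[(c[:,0]>278)&(c[:,0]<340)]; rect(C,hc,.018,"handle")
c=biggest((H>45)&(H<90)&(S>80),(280,245,380,340)); print(cv2.minEnclosingCircle((cast(C,c,.026)[:,:2]*1000).astype(np.float32)))
E
python3 -m pendant '[[[0,-0.03,0],[0,0.0055,0]],[[0,-0.046,0],[0,0,0]],[[0,-0.046,0],[0,0,0]],[[0,-0.046,0],[0,0,0]],[[0,-0.046,0],[0,0,0]],[[0,-0.046,0],[0,0,0]],[[0,-0.046,0],[0,0,0]],[[0,-0.046,0],[0,0,0]],[[0,-0.046,0],[0,0,0]],[[0,-0.046,0],[0,0,0]],[[0,-0.046,0],[0,0,0]],[[0,-0.02,0],[0,0,0]],[[0,0,0],[0,0,0]],[[0,0,0],[0,0,0]]]'
python3 - <<'E'
from h import *
st=manip.get_state(); p,d=manip.capture("wrist"); cv2.imwrite("pics/w3.png",p); np.savez("pics/w3.npz",d=d,pos=st["tool_pos"],rot=st["eef_rot"])
E
python3 s.py .448 -.35 .2
```

```text
square: centre 465.3 153.5 size 129.6 129.4 long-axis -8.7 deg
opener: centre 472.0 160.6 size 99.3 34.4 long-axis -0.3 deg
handle: centre 451.0 159.0 size 51.2 16.3 long-axis 1.1 deg
((467.5566711425781, 8.019170761108398), 35.2596435546875)
time: 10.7
tool_pos: [0.4683, -0.4345, 0.1967]
eef_rot: [-0.005, 0.708, 0.008, 0.706]
wrist_force: [-0.1, 0.5, 0.4]
gripper_width: 0.094
R [[-0.002, -0.019, 1.0], [0.005, 1.0, 0.019], [-1.0, 0.005, -0.002]] F [-0.4  0.2 -0.5] w 0.0942 q [-0.81  0.51  1.25  0.    1.39 -0.83] t 10.75 pos [ 468.3 -434.1  196.8] jaw yaw 1.11
tool shift mm [ -2.7  84.5 -18.7]
level rotvec (tool) [ 0.     -0.0021 -0.0051]
```

View pics/w3.png

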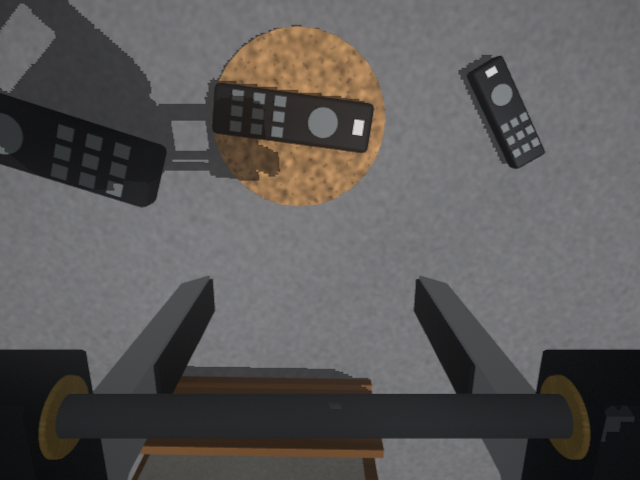

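Run:
```python
from h import *
f=np.load("pics/w3.npz"); C=cal("wrist",{"tool_pos":f["pos"],"eef_rot":f["rot"]})
p=cv2.imread("pics/w3.png"); g=cv2.cvtColor(p,cv2.COLOR_BGR2HSV);H,S,V=[g[...,i].astype(int) for i in range(3)]
print(p[116,213:228].tolist(), p[90:130:8,222].tolist())
K,R,t=C; d=f["d"]
v,u=np.mgrid[70:165,195:390]; v=v.ravel();u=u.ravel(); z=d[v,u]
X=((np.linalg.inv(K)@np.c_[u,v,np.ones(len(u))].T)*z).T; X=(X-t)@R
k=(X[:,2]>.0215)&(z>0); print(k.sum(),np.median(X[k,2])); m=np.zeros(d.shape,bool); m[v[k],u[k]]=1
c=biggest(m,(195,70,390,165)); rect(C,c,.027,"remote depthmask")
c=biggest((S>60)&(H<25),(205,20,395,215)); P=cast(C,c,.005)[:,:2]*1000; hl=cv2.convexHull(P.astype(np.float32)); print("mat",cv2.minEnclosingCircle(hl), cv2.fitEllipse(hl))
```

```text
[[28, 29, 32], [26, 27, 29], [28, 28, 29], [28, 28, 29], [27, 27, 29], [28, 28, 30], [28, 29, 31], [27, 28, 30], [27, 28, 29], [27, 28, 29], [28, 29, 31], [27, 28, 30], [27, 27, 30], [27, 28, 30], [27, 28, 30]] [[40, 40, 42], [30, 30, 33], [28, 29, 31], [28, 28, 30], [28, 28, 30]]
7956 0.02594914708636316
remote depthmask: centre 448.3 -354.6 size 128.1 39.4 long-axis -6.4 deg
mat ((452.775390625, -356.46319580078125), 74.71998596191406) ((452.653564453125, -356.52777099609375), (148.36346435546875, 148.93348693847656), 29.457412719726562)
```

```bash
python3 -m pendant '[[[0,0.02,-0.005],[0.14,0,0]],[[0,0,0],[0.148,0,0]],[[0,0,0],[0.148,0,0]],[[0,0,0],[0.148,0,0]],[[0,0,0],[0.148,0,0]],[[0,0,0],[0.148,0,0]],[[0,0,0],[0.148,0,0]],[[0,0,0],[0.148,0,0]],[[0,0,0],[0.148,0,0]],[[0,0,0],[0.148,0,0]],[[0,0,0],[0.148,0,0]],[[0,0,0],[0.08,0,0]],[[0,0,0],[0,0,0]]]'
python3 s.py .448 -.354 .05
```

```text
time: 12.05
tool_pos: [0.472, -0.3924, 0.2013]
eef_rot: [0.534, 0.465, -0.532, 0.464]
wrist_force: [0.4, 0.2, 0.4]
gripper_width: 0.0941
R [[0.002, 0.991, -0.136], [0.003, -0.136, -0.991], [-1.0, 0.001, -0.004]] F [0.4 0.2 0.4] w 0.0941 q [-0.75  0.45  1.33  0.    1.37  0.95] t 12.05 pos [ 472.  -392.4  201.3] jaw yaw -97.79
tool shift mm [151.4 -29.2 -34.2]
level rotvec (tool) [ 0.     -0.0036 -0.0012]
```

```bash
python3 -m pendant '[[[0.02,-0.03,-0.034],[-0.03,0,0]],[[0.045,0,0],[0,0,0]],[[0.045,0,0],[0,0,0]],[[0.03,0,0],[0,0,0]],[[0,0,0],[0,0,0]]]'
python3 s.py .448 -.354 .011
```

```text
time: 12.55
tool_pos: [0.4491, -0.3484, 0.0608]
eef_rot: [0.522, 0.477, -0.519, 0.48]
wrist_force: [-0.6, 0.4, 0.2]
gripper_width: 0.094
R [[0.007, 0.996, -0.084], [-0.001, -0.084, -0.996], [-1.0, 0.007, 0.0]] F [-0.6  0.4  0.2] w 0.094 q [-0.73  0.49  1.61  0.    1.03  0.93] t 12.55 pos [ 449.1 -348.4   60.8] jaw yaw -94.83
tool shift mm [49.8 -1.   5.6]
level rotvec (tool) [ 0.      0.0003 -0.007 ]
```

```bash
python3 -m pendant '[[[0,-0.001,0.0055],[0.02,0,-0.007]],[[0.02,0,0],[0,0,0]],[[0.02,0,0],[0,0,0]],[[0.006,0,0],[0,0,0]],[[0,0,0],[0,0,0]]]'
python3 s.py .448 -.354 .011
```

```text
time: 13.05
tool_pos: [0.4517, -0.3567, 0.0229]
eef_rot: [-0.525, -0.47, 0.525, -0.478]
wrist_force: [-0.2, -0.3, -0.9]
gripper_width: 0.0941
R [[0.007, 0.995, -0.101], [-0.008, -0.101, -0.995], [-1.0, 0.008, 0.007]] F [-0.2 -0.3 -0.9] w 0.0941 q [-0.73  0.56  1.61 -0.    0.96  0.94] t 13.05 pos [ 451.7 -356.7   22.9] jaw yaw -95.8
tool shift mm [11.8 -4.  -2.4]
level rotvec (tool) [ 0.      0.0071 -0.0078]
```

```bash
python3 -m pendant '[[[0.006,-0.004,-0.0024],[0,0.007,-0.008]],[[0.006,0,0],[0,0,0]],[[0,0,0],[0,0,0]]]'
python3 s.py .448 -.354 .011
```

```text
time: 13.35
tool_pos: [0.4489, -0.3549, 0.0134]
eef_rot: [0.525, 0.473, -0.525, 0.475]
wrist_force: [1.1, -0.3, 0.0]
gripper_width: 0.0939
R [[0.002, 0.995, -0.101], [-0.002, -0.101, -0.995], [-1.0, 0.003, 0.002]] F [ 1.1 -0.3  0. ] w 0.0939 q [-0.73  0.57  1.62 -0.    0.95  0.94] t 13.35 pos [ 448.9 -354.9   13.4] jaw yaw -95.79
tool shift mm [ 2.4 -1.  -0.8]
level rotvec (tool) [ 0.      0.0021 -0.0026]
```

```bash
python3 -m pendant '[[[0.0025,-0.001,0],[0,0.002,-0.003]],[[0,0,0],[0,0,0]]]';python3 -m pendant '[[[0,0,0],[0,0,0]],[[0,0,0],[0,0,0]],[[0,0,0],[0,0,0]],[[0,0,0],[0,0,0]],[[0,0,0],[0,0,0]],[[0,0,0],[0,0,0]],[[0,0,0],[0,0,0]],[[0,0,0],[0,0,0]],[[0,0,0],[0,0,0]]]' -1
python3 s.py .448 -.354 .011
```

```text
time: 13.55
tool_pos: [0.448, -0.355, 0.0112]
eef_rot: [-0.524, -0.474, 0.525, -0.474]
wrist_force: [-1.3, -0.1, 0.1]
gripper_width: 0.0941
time: 14.45
tool_pos: [0.4482, -0.3551, 0.0117]
eef_rot: [-0.524, -0.474, 0.525, -0.474]
wrist_force: [-0.6, 0.3, 0.4]
gripper_width: 0.04
R [[0.0, 0.995, -0.101], [-0.001, -0.101, -0.995], [-1.0, 0.0, 0.001]] F [-0.6  0.3  0.4] w 0.04 q [-0.73  0.58  1.62 -0.    0.95  0.94] t 14.45 pos [ 448.2 -355.1   11.7] jaw yaw -95.79
tool shift mm [ 0.7 -0.3 -1.1]
level rotvec (tool) [ 0.      0.0007 -0.0002]
```

```bash
python3 -m pendant '[[[-0.02,0,0],[0,0,0]],[[-0.03,0,0],[0,0,0]],[[-0.03,0,0],[0,0,0]],[[-0.01,0,0],[-0.046,0,0]],[[0,0,0],[-0.046,0,0]],[[0,0.02,-0.025],[0,0,0]],[[0,0.03,-0.038],[0,0,0]],[[0,0.03,-0.038],[0,0,0]],[[0,0.03,-0.038],[0,0,0]],[[0,0.03,-0.038],[0,0,0]],[[0,0.015,-0.02],[0,0,0]],[[0,0,0],[0,0,0]]]'
python3 s.py .610 -.1505 .011
```

```text
time: 15.65
tool_pos: [0.6084, -0.1515, 0.1035]
eef_rot: [-0.502, -0.499, 0.503, -0.497]
wrist_force: [-0.9, -0.7, -0.9]
gripper_width: 0.0397
R [[-0.003, 1.0, -0.009], [0.001, -0.009, -1.0], [-1.0, -0.003, -0.001]] F [-0.9 -0.7 -0.9] w 0.0397 q [-0.3   0.56  1.39  0.    1.19  1.28] t 15.65 pos [ 608.4 -151.5  103.5] jaw yaw -90.5
tool shift mm [92.5  1.8 -0.9]
level rotvec (tool) [ 0.     -0.0012  0.0025]
```

```bash
python3 -m pendant '[[[0.025,0.002,-0.001],[0,0,0.002]],[[0.03,0,0],[0,0,0]],[[0.015,0,0],[0,0,0]],[[0.005,0,0],[0,0,0]],[[0,0,0],[0,0,0]]]'
python3 s.py .610 -.1505 .0107
```

```text
time: 16.15
tool_pos: [0.6095, -0.1523, 0.0268]
eef_rot: [0.502, 0.498, -0.502, 0.498]
wrist_force: [0.3, 0.5, -0.6]
gripper_width: 0.0397
R [[-0.0, 1.0, -0.009], [0.001, -0.009, -1.0], [-1.0, -0.0, -0.001]] F [ 0.3  0.5 -0.6] w 0.0397 q [-0.3   0.66  1.43  0.    1.05  1.28] t 16.15 pos [ 609.5 -152.3   26.8] jaw yaw -90.51
tool shift mm [16.1  0.5 -1.8]
level rotvec (tool) [ 0.     -0.0006  0.0001]
```

```bash
python3 -m pendant '[[[0.007,0.0005,-0.0018],[0,0,0]],[[0.005,0,0],[0,0,0]],[[0.002,0,0],[0,0,0]],[[0,0,0],[0,0,0]]]'
python3 s.py .610 -.1505 .0107
```

```text
time: 16.55
tool_pos: [0.6112, -0.1515, 0.0147]
eef_rot: [0.503, 0.496, -0.502, 0.499]
wrist_force: [-0.3, 0.6, -0.8]
gripper_width: 0.0398
R [[0.004, 1.0, -0.01], [-0.001, -0.01, -1.0], [-1.0, 0.004, 0.001]] F [-0.3  0.6 -0.8] w 0.0398 q [-0.3   0.68  1.44  0.    1.02  1.28] t 16.55 pos [ 611.2 -151.5   14.7] jaw yaw -90.56
tool shift mm [ 4.  -1.2 -1. ]
level rotvec (tool) [ 0.      0.0006 -0.0038]
```

```bash
python3 -m pendant '[[[0.002,-0.001,-0.001],[0,0,-0.004]],[[0.002,0,0],[0,0,0]],[[0.0003,0,0],[0,0,0]],[[0,0,0],[0,0,0]]]'
python3 s.py .610 -.1505 .0107
```

```text
time: 16.95
tool_pos: [0.6106, -0.1504, 0.0108]
eef_rot: [-0.502, -0.497, 0.503, -0.498]
wrist_force: [0.2, -0.6, -1.7]
gripper_width: 0.0399
R [[0.001, 1.0, -0.01], [-0.001, -0.01, -1.0], [-1.0, 0.001, 0.001]] F [ 0.2 -0.6 -1.7] w 0.0399 q [-0.3   0.68  1.44 -0.    1.02  1.28] t 16.95 pos [ 610.6 -150.4   10.8] jaw yaw -90.55
tool shift mm [ 0.1 -0.6  0.1]
level rotvec (tool) [ 0.      0.001  -0.0006]
```

```bash
python3 -m pendant '[[[0.0005,0,0],[0,0,0]],[[0,0,0],[0,0,0]]]'; python3 -m pendant '[[[0,0,0],[0,0,0]],[[0,0,0],[0,0,0]],[[0,0,0],[0,0,0]],[[0,0,0],[0,0,0]]]' 0.2
python3 -m pendant '[[[-0.02,0,0],[0,0,0]],[[-0.035,0,0],[0,0,0]],[[-0.045,0,0],[0,0,0]],[[-0.045,0,0],[0,0,0]],[[-0.04,0,0],[0,0,0]],[[0,0,0],[0,0,0]]]'
python3 s.py .471 .158 .1
python3 - <<'E'
from h import *
p,d=manip.capture("top"); cv2.imwrite("pics/t2.png",p[100:420,100:600])
E
```

```text
time: 17.15
tool_pos: [0.6107, -0.1504, 0.0108]
eef_rot: [-0.502, -0.497, 0.502, -0.498]
wrist_force: [0.0, 1.1, -1.5]
gripper_width: 0.0399
time: 17.55
tool_pos: [0.611, -0.1506, 0.0111]
eef_rot: [0.503, 0.497, -0.502, 0.498]
wrist_force: [-0.2, -0.3, 0.1]
gripper_width: 0.0568
time: 18.15
tool_pos: [0.6099, -0.1501, 0.2018]
eef_rot: [-0.502, -0.498, 0.503, -0.497]
wrist_force: [-0.3, -0.9, -0.1]
gripper_width: 0.0564
R [[-0.001, 1.0, -0.01], [-0.0, -0.01, -1.0], [-1.0, -0.001, 0.0]] F [-0.3 -0.9 -0.1] w 0.0564 q [-0.3   0.48  1.28 -0.    1.38  1.28] t 18.15 pos [ 609.9 -150.1  201.8] jaw yaw -90.56
tool shift mm [ 101.9 -141.8 -306.8]
level rotvec (tool) [0.     0.0004 0.0012]
```

View pics/t2.png

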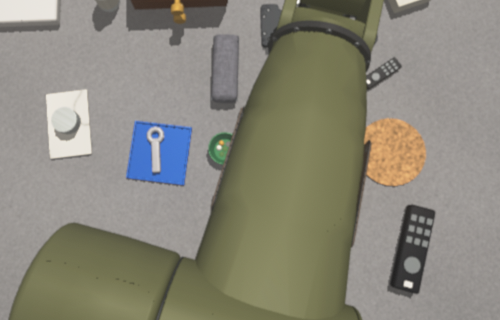

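```bash
python3 -m pendant '[[[0,-0.015,-0.03],[0,0,0]],[[0,-0.02,-0.045],[0,0,0]],[[0,-0.02,-0.045],[0,0,0]],[[0,-0.02,-0.045],[0,0,0]],[[0,-0.02,-0.045],[0,0,0]],[[0,-0.02,-0.045],[0,0,0]],[[0,-0.015,-0.035],[0,0,0]],[[0,-0.01,-0.015],[0,0,0]],[[0,0,0],[0,0,0]]]'
python3 s.py .4705 .159 .006
python3 - <<'E'
from h import *
p,d=manip.capture("top"); cv2.imwrite("pics/t3.png",p); C=cal("top")
g=cv2.cvtColor(p,cv2.COLOR_BGR2HSV);H,S,V=[g[...,i].astype(int) for i in range(3)]
rect(C,biggest((S>90)&((H<20)|(H>170)),(360,135,425,235)),.009,"long")
K,R,t=C
v,u=np.mgrid[135:235,360:425]; v=v.ravel();u=u.ravel(); z=d[v,u]
X=((np.linalg.inv(K)@np.c_[u,v,np.ones(len(u))].T)*z).T; X=(X-t)@R
k=(X[:,2]>.019)&(z>0); print(k.sum(),np.median(X[k,2])); m=np.zeros(d.shape,bool); m[v[k],u[k]]=1
rect(C,biggest(m,(360,135,425,235)),.026,"remote")
cv2.imwrite("pics/t3c.png",cv2.resize(p[120:300,350:560],None,fx=3,fy=3))
E
```

```text
time: 19.1
tool_pos: [0.4631, 0.1634, 0.1879]
eef_rot: [-0.498, -0.502, 0.508, -0.492]
wrist_force: [0.3, -0.6, -0.0]
gripper_width: 0.0566
R [[-0.021, 1.0, -0.012], [0.0, -0.012, -1.0], [-1.0, -0.021, 0.0]] F [ 0.3 -0.6 -0. ] w 0.0566 q [0.26 0.2  1.69 0.01 1.27 1.84] t 19.1 pos [463.1 163.4 187.9] jaw yaw -90.7
tool shift mm [181.7  11.3   4.3]
level rotvec (tool) [0.     0.0002 0.0211]
long: centre 610.7 -151.5 size 170.1 82.1 long-axis -0.4 deg
1033 0.026077612577632185
remote: centre 609.9 -150.3 size 128.5 40.3 long-axis -1.0 deg
```

View pics/t3c.png

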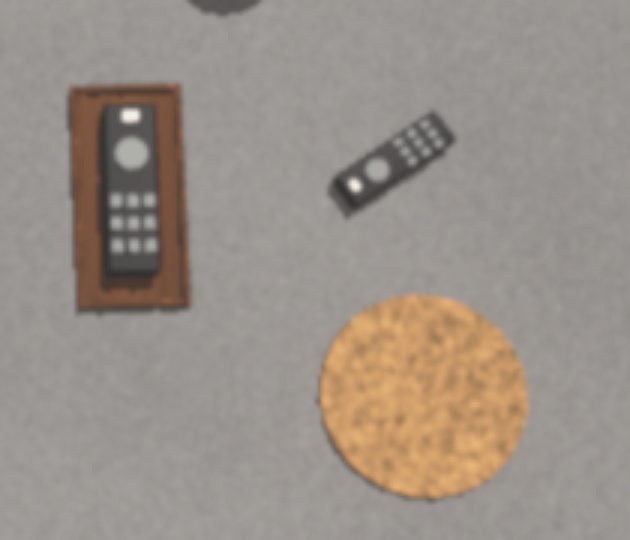

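```bash
python3 -m pendant '[[[0.02,0.008,0.004],[-0.03,0,0.021]],[[0.045,0,0],[0,0,0]],[[0.045,0,0],[0,0,0]],[[0.03,0,0],[0,0,0]],[[0,0,0],[0,0,0]]]'
python3 s.py .4705 .159 .006
```

```text
time: 19.65
tool_pos: [0.4733, 0.1534, 0.0412]
eef_rot: [0.496, 0.503, -0.496, 0.504]
wrist_force: [-0.1, 0.2, 1.1]
gripper_width: 0.0563
R [[0.001, 1.0, 0.014], [-0.001, 0.014, -1.0], [-1.0, 0.001, 0.001]] F [-0.1  0.2  1.1] w 0.0563 q [ 0.24  0.39  1.82 -0.    0.93  1.8 ] t 19.65 pos [473.3 153.4  41.2] jaw yaw -89.17
tool shift mm [35.2 -2.8 -5.7]
level rotvec (tool) [ 0.      0.001  -0.0006]
```

```bash
python3 -m pendant '[[[0,-0.003,-0.006],[0,0,0]],[[0.013,0,0],[0,0,0]],[[0.01,0,0],[0,0,0]],[[0.005,0,0],[0,0,0]],[[0,0,0],[0,0,0]]]'
python3 s.py .4705 .159 .006
```

```text
time: 20.15
tool_pos: [0.4727, 0.1589, 0.0147]
eef_rot: [0.498, 0.502, -0.495, 0.504]
wrist_force: [0.2, -0.4, 0.7]
gripper_width: 0.0566
R [[0.005, 1.0, 0.013], [0.0, 0.013, -1.0], [-1.0, 0.005, 0.0]] F [ 0.2 -0.4  0.7] w 0.0566 q [ 0.25  0.44  1.83 -0.    0.86  1.81] t 20.15 pos [472.7 158.9  14.7] jaw yaw -89.27
tool shift mm [ 8.7 -2.3 -0.1]
level rotvec (tool) [ 0.      0.     -0.0052]
```

```bash
python3 -m pendant '[[[0.003,-0.002,0],[0,0,-0.005]],[[0.003,0,0],[0,0,0]],[[0.002,0,0],[0,0,0]],[[0,0,0],[0,0,0]]]'
python3 s.py .4705 .159 .006
```

```text
time: 20.55
tool_pos: [0.4712, 0.159, 0.007]
eef_rot: [0.497, 0.503, -0.496, 0.503]
wrist_force: [0.0, -0.4, 0.4]
gripper_width: 0.0562
R [[0.001, 1.0, 0.013], [0.0, 0.013, -1.0], [-1.0, 0.001, -0.0]] F [ 0.  -0.4  0.4] w 0.0562 q [0.25 0.45 1.84 0.   0.85 1.81] t 20.55 pos [471.2 159.    7. ] jaw yaw -89.26
tool shift mm [ 1.  -0.7  0. ]
level rotvec (tool) [ 0.     -0.0004 -0.0015]
```

```bash
python3 -m pendant '[[[0,0,0],[0,0,0]],[[0,0,0],[0,0,0]],[[0,0,0],[0,0,0]],[[0,0,0],[0,0,0]],[[0,0,0],[0,0,0]],[[0,0,0],[0,0,0]],[[0,0,0],[0,0,0]]]' -1
python3 s.py .4705 .159 .006
python3 -m pendant '[[[-0.015,0,0],[0,0,0]],[[-0.035,0,0],[0,0,0]],[[-0.045,0,0],[0,0,0]],[[0,0,0],[0,0,0]]]'
python3 - <<'E'
from h import *
st=manip.get_state(); p,d=manip.capture("wrist"); cv2.imwrite("pics/w4.png",p); np.savez("pics/w4.npz",d=d,pos=st["tool_pos"],rot=st["eef_rot"])
p,d=manip.capture("scene"); cv2.imwrite("pics/s4.png",cv2.resize(p[130:330,330:530],None,fx=3,fy=3))
E
python3 s.py .453 -.357 .1
```

```text
time: 21.25
tool_pos: [0.4714, 0.1591, 0.0074]
eef_rot: [0.497, 0.503, -0.496, 0.504]
wrist_force: [-0.2, -0.1, -0.4]
gripper_width: 0.0176
R [[0.002, 1.0, 0.013], [0.001, 0.013, -1.0], [-1.0, 0.002, -0.001]] F [-0.2 -0.1 -0.4] w 0.0176 q [0.25 0.45 1.84 0.   0.85 1.81] t 21.25 pos [471.4 159.1   7.4] jaw yaw -89.26
tool shift mm [ 1.4 -0.9  0.1]
level rotvec (tool) [ 0.     -0.0006 -0.0022]
time: 21.65
tool_pos: [0.4703, 0.1588, 0.1044]
eef_rot: [0.496, 0.503, -0.497, 0.503]
wrist_force: [-1.0, 0.0, -1.0]
gripper_width: 0.0175
R [[-0.008, 1.0, 0.013], [-0.002, 0.013, -1.0], [-1.0, -0.008, 0.002]] F [ 0.  -0.6 -2.3] w 0.0178 q [0.25 0.3  1.78 0.   1.06 1.81] t 21.75 pos [468.1 158.2  99.8] jaw yaw -89.27
tool shift mm [  0.9 -21.7 515. ]
level rotvec (tool) [0.     0.0019 0.008 ]
```

View pics/s4.png

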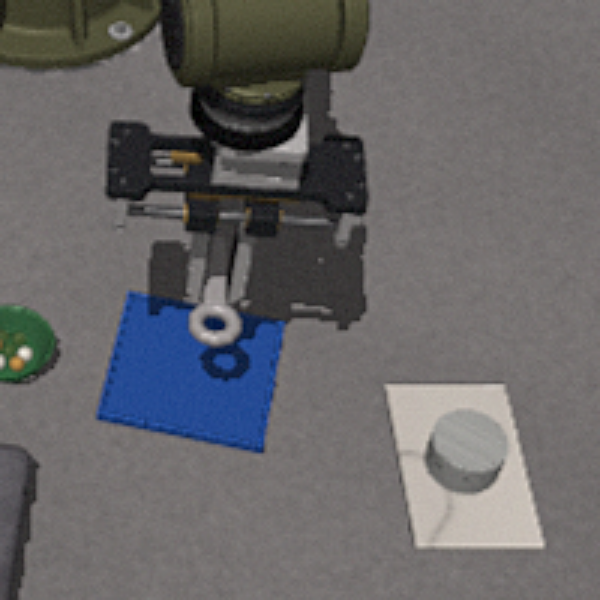

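View pics/w4.png

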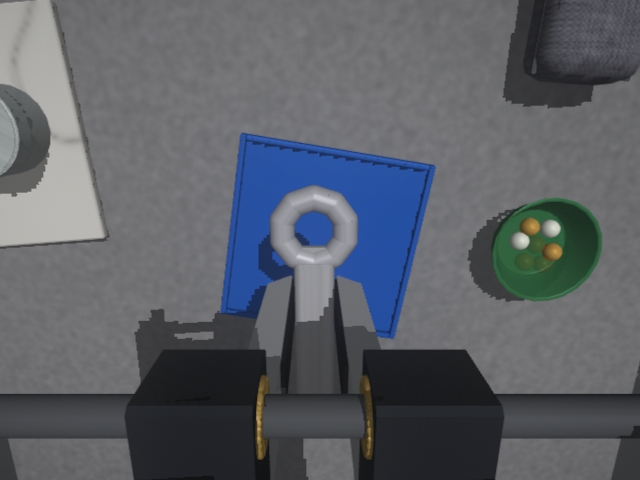

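```bash
python3 -m pendant '[[[-0.01,0,0.03],[0,0.002,0.008]],[[0,0,0.045],[0,0,0]],[[0,-0.002,0.045],[0,0,0]],[[0,-0.002,0.045],[0,0,0]],[[0,-0.002,0.045],[0,0,0]],[[0,-0.002,0.045],[0,0,0]],[[0,-0.002,0.045],[0,0,0]],[[0,-0.002,0.045],[0,0,0]],[[0,-0.002,0.045],[0,0,0]],[[0,-0.002,0.045],[0,0,0]],[[0,-0.002,0.045],[0,0,0]],[[0,-0.002,0.025],[0,0,0]],[[0,0,0.01],[0,0,0]],[[0,0,0],[0,0,0]]]'
python3 s.py .454 -.357 .0084
```

```text
time: 23.15
tool_pos: [0.4441, -0.3734, 0.0851]
eef_rot: [0.492, 0.514, -0.5, 0.493]
wrist_force: [0.3, 0.9, -1.2]
gripper_width: 0.0173
R [[-0.029, 0.999, 0.015], [0.013, 0.016, -1.0], [-0.999, -0.029, -0.014]] F [ 0.3  0.9 -1.2] w 0.0173 q [-0.76  0.51  1.53 -0.01  1.14  0.8 ] t 23.15 pos [ 444.1 -373.4   85.1] jaw yaw -89.13
tool shift mm [ 76.6  12.4 -15.2]
level rotvec (tool) [ 0.     -0.0138  0.0289]
```

```bash
python3 -m pendant '[[[0.01,0.01,-0.015],[0,-0.014,0.029]],[[0.02,0,0],[0,0,0]],[[0.02,0,0],[0,0,0]],[[0.005,0,0],[0,0,0]],[[0,0,0],[0,0,0]]]'
python3 s.py .454 -.357 .0084
```

```text
time: 23.65
tool_pos: [0.4544, -0.3502, 0.026]
eef_rot: [0.495, 0.506, -0.495, 0.504]
wrist_force: [-1.0, 0.6, -0.1]
gripper_width: 0.0178
R [[-0.002, 1.0, 0.02], [0.003, 0.02, -1.0], [-1.0, -0.002, -0.003]] F [-1.   0.6 -0.1] w 0.0178 q [-0.72  0.56  1.6   0.    0.98  0.83] t 23.65 pos [ 454.4 -350.2   26. ] jaw yaw -88.86
tool shift mm [17.6 -0.5  6.8]
level rotvec (tool) [ 0.     -0.0032  0.0019]
```

```bash
python3 -m pendant '[[[0.005,-0.0005,0.007],[0,-0.003,0.002]],[[0.005,0,0],[0,0,0]],[[0.003,0,0],[0,0,0]],[[0,0,0],[0,0,0]]]'
python3 s.py .454 -.357 .0084
```

```text
time: 24.05
tool_pos: [0.455, -0.3576, 0.0141]
eef_rot: [0.495, 0.504, -0.495, 0.506]
wrist_force: [-0.3, 0.3, -0.6]
gripper_width: 0.0175
R [[0.002, 1.0, 0.021], [-0.002, 0.021, -1.0], [-1.0, 0.002, 0.002]] F [-0.3  0.3 -0.6] w 0.0175 q [-0.73  0.58  1.6   0.    0.96  0.82] t 24.05 pos [ 455.  -357.6   14.1] jaw yaw -88.81
tool shift mm [ 5.6 -1.  -0.6]
level rotvec (tool) [ 0.      0.0018 -0.0021]
```

```bash
python3 -m pendant '[[[0.003,-0.001,-0.0005],[0,0.002,-0.002]],[[0.002,0,0],[0,0,0]],[[0.0005,0,0],[0,0,0]],[[0,0,0],[0,0,0]]]'
python3 s.py .454 -.357 .0084
```

```text
time: 24.45
tool_pos: [0.454, -0.3574, 0.0086]
eef_rot: [0.495, 0.505, -0.495, 0.505]
wrist_force: [0.0, 0.2, -0.5]
gripper_width: 0.0178
R [[0.001, 1.0, 0.02], [-0.0, 0.02, -1.0], [-1.0, 0.001, 0.0]] F [ 0.   0.2 -0.5] w 0.0178 q [-0.73  0.59  1.6   0.    0.95  0.82] t 24.45 pos [ 454.  -357.4    8.6] jaw yaw -88.83
tool shift mm [ 0.2  0.  -0.4]
level rotvec (tool) [ 0.      0.0001 -0.0005]
```

```bash
python3 -m pendant '[[[0,0,0],[0,0,0]],[[0,0,0],[0,0,0]],[[0,0,0],[0,0,0]],[[0,0,0],[0,0,0]]]' 0
python3 -m pendant '[[[-0.02,0,0],[0,0,0]],[[-0.035,0,0],[0,0,0]],[[-0.045,0,0],[0,0,0]],[[-0.045,0,0],[0,0,0]],[[-0.03,0,-0.03],[0,0,0]],[[0,0.005,-0.045],[0,0,0]],[[0,0.005,-0.045],[0,0,0]],[[0,0.005,-0.045],[0,0,0]],[[0,0.005,-0.045],[0,0,0]],[[0,0.005,-0.045],[0,0,0]],[[0,0.005,-0.045],[0,0,0]],[[0,0.005,-0.045],[0,0,0]],[[0,0.005,-0.045],[0,0,0]],[[0,0.005,-0.045],[0,0,0]],[[0,0.005,-0.045],[0,0,0]],[[0,0.005,-0.045],[0,0,0]],[[0,0,0],[0,0,0]]]' 1
python3 s.py .54 .357 .2
python3 - <<'E'
from h import *
p,d=manip.capture("top"); cv2.imwrite("pics/t5.png",p); C=cal("top")
g=cv2.cvtColor(p,cv2.COLOR_BGR2HSV);H,S,V=[g[...,i].astype(int) for i in range(3)]
rect(C,biggest((V>190)&(S<60),(160,180,185,260)),.04,"x") if 0 else None
cv2.imwrite("pics/t5c.png",p[130:330,120:560])
rect(C,biggest((S<60)&(V>105),(470,215,520,295)),.018,"opener")
E
```

```text
time: 24.85
tool_pos: [0.4543, -0.3576, 0.0092]
eef_rot: [0.495, 0.505, -0.495, 0.506]
wrist_force: [0.1, -1.0, 0.5]
gripper_width: 0.0453
time: 26.55
tool_pos: [0.4988, 0.1887, 0.194]
eef_rot: [0.498, 0.502, -0.494, 0.506]
wrist_force: [-0.2, -1.4, 0.6]
gripper_width: 0.0936
R [[0.008, 1.0, 0.017], [-0.0, 0.017, -1.0], [-1.0, 0.008, 0.0]] F [-0.2 -1.4  0.6] w 0.0936 q [ 0.29  0.27  1.59 -0.    1.28  1.85] t 26.55 pos [498.8 188.7 194. ] jaw yaw -89.05
tool shift mm [  -5.7   44.1 -167.6]
level rotvec (tool) [ 0.      0.0003 -0.0084]
opener: centre 381.8 -356.4 size 105.8 42.6 long-axis 88.6 deg
```

View pics/t5c.png

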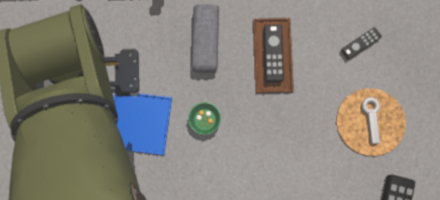

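Run:
```python
from h import *
p=cv2.imread("pics/t5.png"); C=cal("top")
g=cv2.cvtColor(p,cv2.COLOR_BGR2HSV);H,S,V=[g[...,i].astype(int) for i in range(3)]
c=biggest((S<60)&(V>120),(478,222,506,280)); rect(C,c,.018,"opener")
rect(C,biggest((S>75)&(H<25),(445,205,540,295)),.005,"mat")
cv2.imwrite("pics/t5d.png",cv2.resize(p[205:295,440:540],None,fx=5,fy=5))
```

```text
opener: centre 455.8 -353.8 size 100.6 36.4 long-axis -4.4 deg
mat: centre 453.9 -357.8 size 148.7 148.3 long-axis -29.7 deg
```

View pics/t5d.png

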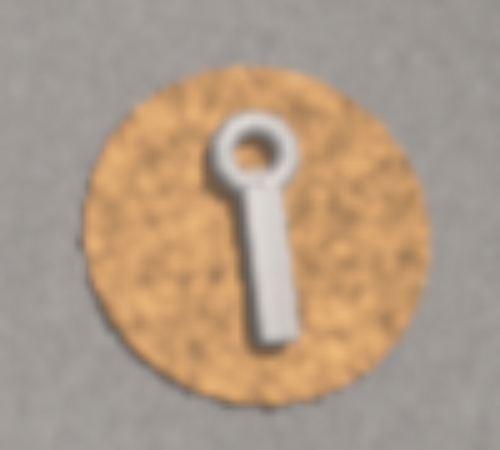

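```bash
python3 - <<'E'
from h import *
p=cv2.imread("pics/t3.png"); C=cal("top")
for z in (.040,):
    g=cv2.cvtColor(p,cv2.COLOR_BGR2GRAY)
    cv2.imwrite("pics/t3e.png",cv2.resize(p[170:270,130:215],None,fx=6,fy=6,interpolation=cv2.INTER_CUBIC))
E
python3 -m pendant '[[[0,0.008,-0.03],[0,0,-0.008]],[[0,0.012,-0.045],[0,0,0]],[[0,0.012,-0.045],[0,0,0]],[[0,0.01,-0.035],[0,0,0]],[[0,0.002,-0.012],[0,0,0]],[[0,0,0],[0,0,0]]]'
python3 s.py .54 .357 .016
```

```text
time: 27.2
tool_pos: [0.5432, 0.3542, 0.194]
eef_rot: [0.497, 0.502, -0.498, 0.503]
wrist_force: [0.1, -0.4, -0.5]
gripper_width: 0.0942
R [[0.0, 1.0, 0.01], [-0.002, 0.01, -1.0], [-1.0, 0.0, 0.002]] F [ 0.1 -0.4 -0.5] w 0.0942 q [ 0.52  0.53  1.22 -0.    1.39  2.08] t 27.2 pos [543.2 354.2 194. ] jaw yaw -89.45
tool shift mm [178.   -3.2  -3.2]
level rotvec (tool) [ 0.      0.002  -0.0003]
```

View pics/t3e.png

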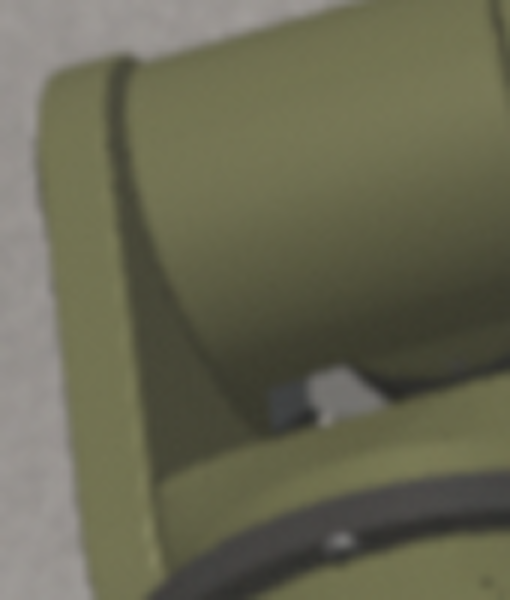

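Run:
```python
from h import *
p=cv2.imread("pics/t2.png"); C=cal("top"); r=p[80:165,35:105]
g=cv2.cvtColor(r,cv2.COLOR_BGR2GRAY); print(g[40,::4],g[::4,30])
cv2.imwrite("pics/t2e.png",cv2.resize(r,None,fx=7,fy=7,interpolation=cv2.INTER_CUBIC))
```

```text
[153 151 151 193 216 212 212 215 214 211 210 122 228 229 153 154 155 155] [151 157 155 217 231 231 230 211 214 209 215 212 211 131 133 186 230 229
 229 200 153 156]
```

View pics/t2e.png

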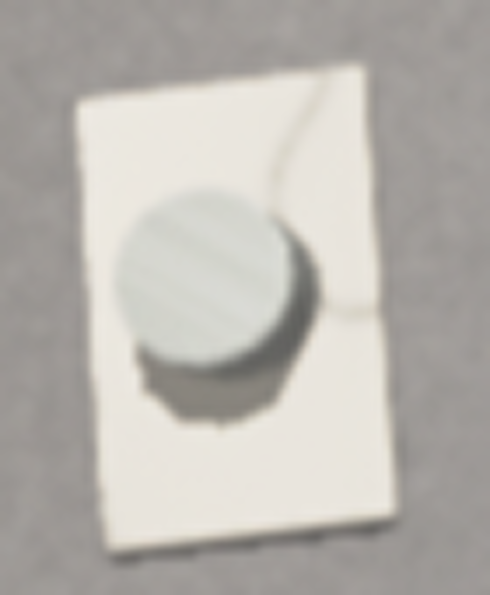

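Run:
```python
from h import *
C=cal("top"); print(cast(C,[[163.9,219.2],[168.5,224]],.040), cast(C,[168.5,224],.008))
```

```text
[[0.53937863 0.35418588 0.04      ]
 [0.52835405 0.34367817 0.04      ]] [[0.53527114 0.35534523 0.008     ]]
```

```bash
python3 -m pendant '[[[0.03,-0.003,-0.003],[0,0,0]],[[0.045,0,0],[0,0,0]],[[0.04,0,0],[0,0,0]],[[0.02,0,0],[0,0,0]],[[0,0,0],[0,0,0]]]'
python3 s.py .54 .357 .016
```

```text
time: 27.7
tool_pos: [0.5425, 0.3488, 0.057]
eef_rot: [0.5, 0.5, -0.499, 0.502]
wrist_force: [0.2, -0.4, 0.3]
gripper_width: 0.0943
R [[0.003, 1.0, 0.004], [-0.001, 0.004, -1.0], [-1.0, 0.003, 0.001]] F [ 0.2 -0.4  0.3] w 0.0943 q [ 0.52  0.65  1.37 -0.    1.12  2.08] t 27.7 pos [542.5 348.8  57. ] jaw yaw -89.78
tool shift mm [41.  -2.6 -8.2]
level rotvec (tool) [ 0.      0.0014 -0.0033]
```

```bash
python3 -m pendant '[[[0,-0.003,-0.008],[0,0,-0.003]],[[0.016,0,0],[0,0,0]],[[0.014,0,0],[0,0,0]],[[0.005,0,0],[0,0,0]],[[0,0,0],[0,0,0]]]'
python3 s.py .54 .357 .016
```

```text
time: 28.2
tool_pos: [0.5414, 0.356, 0.0238]
eef_rot: [0.501, 0.5, -0.498, 0.501]
wrist_force: [1.1, -0.5, -0.3]
gripper_width: 0.0939
R [[0.005, 1.0, 0.002], [0.001, 0.002, -1.0], [-1.0, 0.005, -0.001]] F [ 1.1 -0.5 -0.3] w 0.0939 q [ 0.53  0.7   1.37 -0.    1.06  2.1 ] t 28.2 pos [541.4 356.   23.8] jaw yaw -89.9
tool shift mm [ 7.8 -1.4 -1. ]
level rotvec (tool) [ 0.     -0.0012 -0.0048]
```

```bash
python3 -m pendant '[[[0.006,-0.001,-0.001],[0,-0.001,-0.005]],[[0.003,0,0],[0,0,0]],[[0,0,0],[0,0,0]]]'
python3 s.py .54 .357 .016
python3 -m pendant '[[[0,0,0],[0,0,0]],[[0,0,0],[0,0,0]],[[0,0,0],[0,0,0]],[[0,0,0],[0,0,0]],[[0,0,0],[0,0,0]],[[0,0,0],[0,0,0]],[[0,0,0],[0,0,0]],[[0,0,0],[0,0,0]]]' -1
python3 s.py .54 .357 .016
```

```text
time: 28.5
tool_pos: [0.5406, 0.3574, 0.0147]
eef_rot: [0.5, 0.501, -0.499, 0.5]
wrist_force: [-0.4, 0.2, -0.1]
gripper_width: 0.0944
R [[0.0, 1.0, 0.002], [0.001, 0.002, -1.0], [-1.0, 0.0, -0.001]] F [-0.4  0.2 -0.1] w 0.0944 q [0.53 0.71 1.37 0.   1.05 2.1 ] t 28.5 pos [540.6 357.4  14.7] jaw yaw -89.89
tool shift mm [-1.3 -0.6  0.4]
level rotvec (tool) [ 0.     -0.0006 -0.0002]
time: 29.3
tool_pos: [0.541, 0.3575, 0.0155]
eef_rot: [0.5, 0.5, -0.499, 0.501]
wrist_force: [-0.7, 0.8, 0.7]
gripper_width: 0.0551
R [[0.001, 1.0, 0.002], [0.001, 0.002, -1.0], [-1.0, 0.001, -0.001]] F [-0.7  0.8  0.7] w 0.0551 q [0.53 0.71 1.37 0.   1.05 2.1 ] t 29.3 pos [541.  357.5  15.5] jaw yaw -89.89
tool shift mm [-0.5 -1.   0.5]
level rotvec (tool) [ 0.     -0.0012 -0.0013]
```

```bash
python3 -m pendant '[[[-0.02,0,0],[0,0,0]],[[-0.03,0,0],[0,0,0]],[[-0.035,0,0],[0,0,0]],[[0,-0.01,0.025],[0,0,0]],[[0,-0.016,0.043],[0,0,0]],[[0,-0.016,0.043],[0,0,0]],[[0,-0.016,0.043],[0,0,0]],[[0,-0.012,0.033],[0,0,0]],[[0,-0.005,0.015],[0,0,0]],[[0,0,0],[0,0,0]]]'
python3 s.py .466 .153 .0115
```

```text
time: 30.3
tool_pos: [0.4618, 0.1484, 0.1024]
eef_rot: [0.499, 0.501, -0.499, 0.501]
wrist_force: [0.2, -0.8, -1.1]
gripper_width: 0.0555
R [[0.001, 1.0, 0.003], [0.0, 0.003, -1.0], [-1.0, 0.001, -0.0]] F [ 0.2 -0.8 -1.1] w 0.0555 q [0.24 0.27 1.81 0.   1.05 1.8 ] t 30.3 pos [461.8 148.4 102.4] jaw yaw -89.8
tool shift mm [90.9  4.2 -4.5]
level rotvec (tool) [ 0.     -0.0001 -0.0005]
```

```bash
python3 -m pendant '[[[0.025,0.004,-0.0045],[0,0,0]],[[0.03,0,0],[0,0,0]],[[0.015,0,0],[0,0,0]],[[0.004,0,0],[0,0,0]],[[0,0,0],[0,0,0]]]'
python3 s.py .466 .153 .0115
```

```text
time: 30.8
tool_pos: [0.4683, 0.1561, 0.0273]
eef_rot: [0.501, 0.5, -0.498, 0.502]
wrist_force: [0.2, -0.1, -0.7]
gripper_width: 0.056
R [[0.004, 1.0, 0.004], [0.002, 0.004, -1.0], [-1.0, 0.004, -0.002]] F [ 0.2 -0.1 -0.7] w 0.056 q [0.25 0.41 1.84 0.   0.89 1.81] t 30.8 pos [468.3 156.1  27.3] jaw yaw -89.8
tool shift mm [15.8 -2.3  3.1]
level rotvec (tool) [ 0.     -0.0015 -0.0043]
```

```bash
python3 -m pendant '[[[0.007,-0.002,0.003],[0,-0.001,-0.004]],[[0.004,0,0],[0,0,0]],[[0.002,0,0],[0,0,0]],[[0,0,0],[0,0,0]]]'
python3 s.py .466 .153 .0115
```

```text
time: 31.2
tool_pos: [0.4674, 0.1538, 0.0152]
eef_rot: [0.5, 0.501, -0.498, 0.501]
wrist_force: [0.1, -0.2, -0.6]
gripper_width: 0.0553
R [[0.003, 1.0, 0.004], [0.001, 0.004, -1.0], [-1.0, 0.003, -0.001]] F [ 0.1 -0.2 -0.6] w 0.0553 q [0.24 0.43 1.85 0.   0.86 1.81] t 31.2 pos [467.4 153.8  15.2] jaw yaw -89.76
tool shift mm [ 3.7 -1.4  0.8]
level rotvec (tool) [ 0.     -0.0013 -0.003 ]
```

```bash
python3 -m pendant '[[[0.002,-0.0015,0.001],[0,-0.001,-0.003]],[[0.002,0,0],[0,0,0]],[[0.0005,0,0],[0,0,0]],[[0,0,0],[0,0,0]]]'
python3 s.py .466 .153 .0115
```

```text
time: 31.6
tool_pos: [0.4664, 0.1528, 0.0116]
eef_rot: [0.5, 0.501, -0.498, 0.501]
wrist_force: [-0.1, 0.3, -2.1]
gripper_width: 0.0556
R [[0.001, 1.0, 0.004], [0.001, 0.004, -1.0], [-1.0, 0.001, -0.001]] F [-0.1  0.3 -2.1] w 0.0556 q [0.24 0.43 1.85 0.   0.85 1.81] t 31.6 pos [466.4 152.8  11.6] jaw yaw -89.77
tool shift mm [ 0.1 -0.4 -0.2]
level rotvec (tool) [ 0.     -0.0006 -0.0015]
```

```bash
python3 -m pendant '[[[0,0,0],[0,0,0]],[[0,0,0],[0,0,0]],[[0,0,0],[0,0,0]],[[0,0,0],[0,0,0]],[[0,0,0],[0,0,0]]]' 0.6
python3 -m pendant '[[[-0.02,0,0],[0,0,0]],[[-0.035,0,0],[0,0,0]],[[-0.045,0,0],[0,0,0]],[[-0.045,0,0],[0,0,0]],[[-0.045,0,0.03],[0,0,0]],[[0,-0.01,0.045],[0,0,0]],[[0,-0.01,0.045],[0,0,0]],[[0,-0.01,0.045],[0,0,0]],[[0,-0.01,0.045],[0,0,0]],[[0,-0.01,0.045],[0,0,0]],[[0,0,0.03],[0,0,0]],[[0,0,0],[0,0,0]]]'
python3 s.py
python3 - <<'E'
from h import *
p,d=manip.capture("top"); cv2.imwrite("pics/t6.png",p); p2,_=manip.capture("scene"); cv2.imwrite("pics/s6.png",p2); C=cal("top")
g=cv2.cvtColor(p,cv2.COLOR_BGR2HSV);H,S,V=[g[...,i].astype(int) for i in range(3)]
rect(C,biggest((H>100)&(H<130)&(S>120),(215,205,305,300)),.008,"square")
c=biggest((S<60)&(V>170),(225,205,295,290)); rect(C,c,.036,"tin top")
E
```

```text
time: 32.1
tool_pos: [0.4667, 0.1528, 0.0118]
eef_rot: [0.5, 0.501, -0.498, 0.501]
wrist_force: [0.7, 0.2, 0.5]
gripper_width: 0.0754
time: 33.3
tool_pos: [0.4145, -0.1396, 0.2062]
eef_rot: [0.499, 0.5, -0.498, 0.504]
wrist_force: [-0.9, 0.6, 0.5]
gripper_width: 0.0752
R [[0.005, 1.0, 0.007], [-0.002, 0.007, -1.0], [-1.0, 0.005, 0.002]] F [-0.9  0.6  0.5] w 0.0752 q [-0.41  0.04  1.82 -0.    1.27  1.15] t 33.3 pos [ 414.5 -139.6  206.2] jaw yaw -89.57
square: centre 465.6 150.8 size 128.6 127.8 long-axis -8.5 deg
tin top: centre 466.4 151.3 size 54.6 52.4 long-axis 88.5 deg
```

View pics/t6.png

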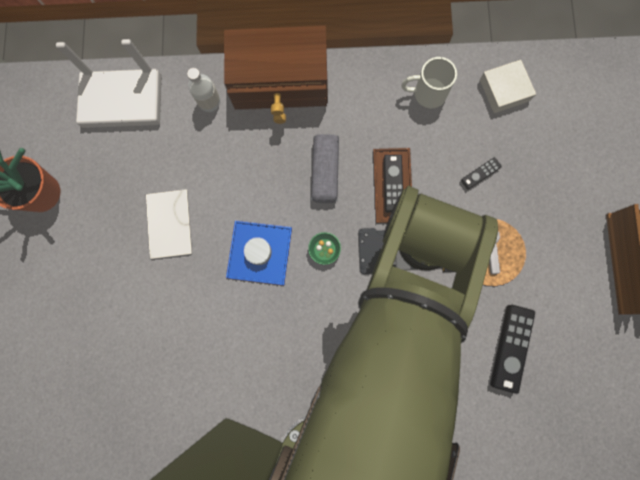

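View pics/s6.png

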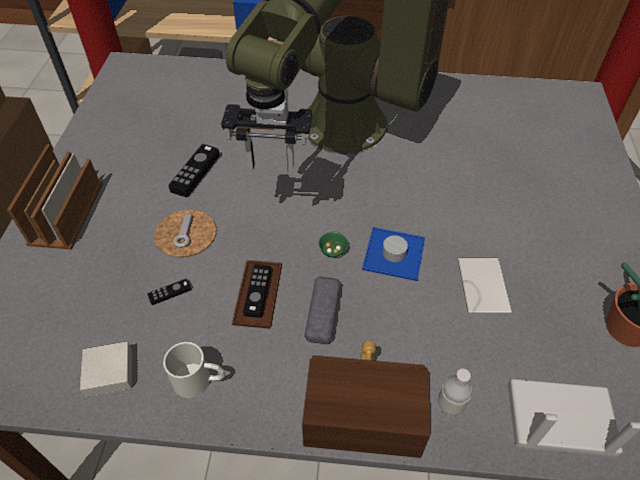

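The top and scene views show the tin at (257,250) centred in the blue tray, the remote lengthwise in the walnut tray, and the opener on the mat. The slab is empty, and the dish and case are where they were.

```bash
python3 -c "
from station import manip
print(manip.hand_in(), manip.get_state()['time'])"
```

```text
the job is handed in; nothing more can be done
the job is handed in; nothing more can be done
```

The job is done and handed in at about 33 s of the 128 s allowed. I parked the coin tin upright near the middle of the marble slab and let go. Then I put the remote in the long tray, the opener on the round mat, and the tin in the square tray.

Last checks with the cameras:
- **Remote:** about 1 mm from the middle of the walnut tray and under 1° off its length.
- **Coin tin:** upright, about 1 mm from the middle of the blue tray.
- **Opener:** flat on the cork mat, its balance point within a few mm of the middle. It looked turned about 5–10° from how it was set down, which doesn't matter since any direction is allowed.
- **Slab, bead dish and glasses case:** the slab is empty. The dish and case look unmoved in the last pictures; I did not re-measure them.

The top and wrist cameras disagreed by up to about 3 mm in y, and I worked mostly from the wrist values. Wrist force readings stayed below about 3 N, and nothing else was touched that I could see.

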